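# Clamp the glued sample carton

## Task

The end flap of this little sample carton has just been glued. Pick the carton up gently (its walls give way under a grip of more than about 35 N), stand it between the clamp's jaws with its long side along the clamp and let go, then pump the clamp's orange trigger, and use nothing but the trigger, until the spring pad touches the carton and presses it lightly against the fixed jaw, and not a stroke more, or it is crushed. Finish holding: keep the trigger squeezed, with the carton under light pressure, and leave the other things on the desk alone.

Things in the scene. Friction and masses are not known exactly. Their poses are not given: they have to be found in the camera images.
- carton_center (a point): centre of the loose small brown cardboard carton (rigid, 90 g give or take, 46 x 56 x 60 mm along its x, y, z; a strip of tape over the top). It stands upright on the desk, its centre 30 mm up. Grip it across its 46 mm side (its x axis). Its walls crush when the fingers press on it with more than 70 N in all (35 N a side)
- clamp_board: the fixed bench clamp: plywood board 100 x 300 mm, 12 mm thick, carrying the blue one-hand ratchet clamp; origin at z = 0 below the clamp, y axis along it. Fixed jaw at the -y end; blue housing with upright black handle and orange trigger at the +y side. The pad advances along -y, 45 mm over the desk. Only trigger, rod and pad move
- clamp_nest (a point): on the board's top (12 mm over the desk), midway across the board, 38 mm from the face of the fixed jaw: a carton whose underside centre is put here leaves 10 mm to the fixed jaw and 19 to 32 mm to the pad. Its axes are those of clamp_board
- clamp_jaw_face (a point): middle of the rubber face of the blue fixed jaw (50 mm wide, top 78 mm over the desk); the face looks along the clamp's +y
- clamp_pad_face (a point): middle of the front face of the moving pad: an orange-faced disc 34 mm across on a spring pin at the end of the steel rod, 45 mm over the desk; it faces the fixed jaw
- clamp_squeeze (a point): where to squeeze, 135 mm over the desk. The black fixed handle's back is 24 mm to its +y side (handle 22 mm wide, top 165 mm up); the trigger's front is 24 mm to its -y side when fully squeezed, 36 mm when released (60 mm over both). Fingers straddle both from above and close along y; centred here they squeeze the trigger without pushing the handle. Blue housing below: 100 mm high
- clamp_trigger_front (a point): front face of the orange trigger (20 mm wide, 12 mm thick, from 100 to 156 mm over the desk), 135 mm over the desk; it moves with the trigger
- clamp_trigger (a joint): 0 released, 0.30 rad fully squeezed toward the handle (12 mm at 135 mm over the desk). A 3 to 5 N spring returns it to 0 within 0.4 s when let go. Each full squeeze drives the rod 8 mm, one ratchet tooth (the first 3 to 11 mm); the first third of the stroke is idle, and it must return fully to catch the next tooth. Driving takes about 13 N of squeeze, up to 25 N once the pad presses
- clamp_rod (a joint): advance of the rod that carries the pad, m: 0 to 0.055, toward the fixed jaw. A brake keeps it while the trigger returns (it creeps back a little only if the pad presses with more than about 8 N)
- clamp_pad (a joint): how far the pad's spring is compressed, m: 0 free, 0.018 at its stop; it presses with 1.8 N per mm. Light pressure is about 3 to 12 N (2 to 7 mm); the stroke that first touches gives it, 4 mm when fully squeezed; one more full stroke (above 15 N, 8 mm) crushes the carton
- mug: bystander: dark green mug 80 mm across, 102 mm high; origin under its centre
- stapler: bystander: black stapler, 151 x 46 x 60 mm; origin under its centre
- sticky_notes: bystander: pad of yellow notes, 70 x 75 x 21 mm; origin under its centre
- tape_measure: bystander: yellow pocket tape measure, 34 x 83 x 67 mm; origin under its centre
- padlock: bystander: green padlock lying on its face, 72 x 45 x 21 mm; origin under its centre
Not all that is in view belongs to the job. What is shaped like the part that bears carton_center but purple is not meant.

How it is judged (in metres and radians):
On the way, in this order (a step that is already met when the one before it is completed fails the run):
1. the carton stands upright between the jaws on the clamp's board, let go (height (world z) of carton_center between 0.038 and 0.046 m and angle between carton_center's own z axis and vertical below 0.15 rad and y of carton_center in the frame of clamp_board between -0.11 and -0.045 m and x of carton_center in the frame of clamp_board between -0.015 and 0.015 m and contact force between the fingers and carton below 0.1 N and contact force between clamp_pad and carton below 1 N), for 0.2 s.
2. the pad, driven by the trigger, presses the carton (contact force between clamp_pad and carton above 2 N and contact force between the fingers and carton below 0.1 N), for 0.1 s.
At the end, for the whole second after the job is handed in: The carton stands upright (0.15 rad) between the jaws, long side along the clamp (0.2 rad, 17 mm off centre at most), pressed by the pad with 2 to 15 N against the fixed jaw (over 1 N), not touched by the fingers, which still hold the trigger squeezed (over 0.06 rad, 1 N) (all of step 2 and contact force between clamp_pad and carton below 15 N and contact force between clamp_jaw and carton above 1 N and value of joint clamp_trigger above 0.06 rad and contact force between the fingers and clamp_trigger above 1 N and height (world z) of carton_center between 0.038 and 0.046 m and angle between carton_center's own z axis and vertical below 0.15 rad and angle between the y axis of carton_center and the y axis of clamp_board, either way round below 0.2 rad and x of carton_center in the frame of clamp_board between -0.017 and 0.017 m and linear speed of carton below 0.02 m/s); the arm keeps its last pose, push and grip.
It fails at once if the pad crushes the carton (over 15 N) (contact force between clamp_pad and carton above 15 N).
It fails at once if the fingers crush the carton (over 70 N in all, 35 N a side) (contact force between the fingers and carton above 70 N).
It fails at once if the rod or pad is pushed directly, not by the trigger (contact force between any of the fingers, the arm and clamp_rod above 2 N).
It fails at once if another thing on the desk is moved more than 20 mm (distance of any of mug, stapler, sticky_notes, tape_measure, padlock from where it was at the start of the episode above 0.02 m).
It also fails if it takes over 61 s, if anything falls off the work surface, if the arm or the gripper's body presses on something with over 40 N, if the wrist force passes 120 N, or if a joint passes its speed limit or range.

## Robot

A 6-joint arm with a two-finger parallel gripper is mounted at the origin on the work surface; the furniture and walls round the work are solid. World frame = base frame: x ahead of the robot, y to its left, z up, the work surface at z = 0. Lengths are in mm, angles in rad, forces in N, time in s.
With the tool pointing down it reaches from about 300 to 775 mm from the base axis. Payload 14.6 kg.
Tool frame: the origin (TCP) lies where the fingers leave the gripper's body, on its centre line; the fingertips stand 97 mm ahead of it and the grasp point (between the pads) lies ahead of it (grip_depth is the z of the grasp point in the tool frame, in mm); z points along the fingers, y is the line along which they close (so a half turn about z gives the same grasp; the last joint's range is limited). The gripper opens to 94 mm and grips with 3 to 60 N. Pads are 16 mm wide; open, the fingers measure 119 mm over their backs; the gripper's body (75 mm by 177 mm) begins 78 mm behind the grasp point.
Start: joints at [-1.373, 0.3, 1.521, -0, 1.321, -0.067], TCP at [143.937, -530.822, 302.646] pointing down, gripper open.
Joint ranges: [-3.03, 3.03], [-0.79, 2.21], [0.23, 2.52], [-1.04, 4.18], [0, 3.07], [-2.55, 2.55]. Speed limits (rad/s): [2.22, 2.22, 2.57, 3.14, 3.14, 3.14].

## Interface

Orientations are given as [roll, pitch, yaw] about the fixed x, y, z axes, in that order (R = Rz(yaw) Ry(pitch) Rx(roll)).
In Python, from cell import read_state, camera, sign_off, regions_of, spot_point, grip_depth gives the robot as it stands. The module is installed in compiled form; this text tells all that it offers.
- The arm moves only by the tool send_rows, never from a script. Its argument "series" is a list of rows, each a list of 3 entries, a list of its own where there are three numbers: the shift along the world's x, y, z in mm, then the turn about the world's z in degrees, then the closure, from -1 (fully open) to 1 (shut), so that 0 is half open. A call has 1 to 12 rows; each row shifts and turns the commanded pose from where the row before left it; what a row does not reach is not made up. A row lasts 1/10 s, in which the tool goes at most 50 mm and 8.59 degrees, less where a joint would pass 70% of its speed; a pose out of reach is approached as far as the arm can. A call is refused whole if a number of a shift passes 50 or a number of a turn 8.59, either way. A call with a gripper value outside its range is refused whole. The fingers move at their own pace and stop on an object; "squeeze" is the grip in N (left out, the last holds). Time passes only in rows, so rows that do not move let the fingers close. It gives the time, the measured TCP pose, the force, the opening and the grip force at its end, in the units of the state.
- read_state(): the state, without advancing time (a new reading comes with each control period).
- camera(name): name is "scene" or "top"; returns a dict with "color" (420x560x3 uint8, blue, green, red), "fx", "fy", "cx", "cy" (pixels), "camera_from_world" (4x4, takes a point from world to camera coordinates). Camera axes: x right, y down, z forward; pixel columns grow to the right and rows downward; lengths in mm; the calibration is good to about 2 mm. A picture is of the moment at which its call begins. There is no depth.
- sign_off(): hands the job in; it is judged then, once.
Trained networks look in a picture, given as the dict that the camera call returned (one of the last four; its "shot" number tells which), for a name from the list of things; names that differ only in an ending like _2 or _b are one class to them, and where a whole thing is asked for, a point or a joint stands for the part that bears it (a point fixed in the world has none). Each returns a list of dicts, best first, with "confidence" (0 to 1); they miss things now and then, are a little off and sometimes report something else, mostly with a low value. They report only what shows in the picture. A call takes as long as a camera call. They do not tell look-alikes from the thing itself.
- regions_of(thing, picture): "mask" (420x560 bool, what is visible of it).
- spot_point(thing, picture): "point" ([x, y, z] in mm, in the coordinates of the camera as it stood for that picture, good to about 4 mm: a listed point, or the origin of a listed thing).
The state is a dict: "clock": time; "joints": joint angles; "qd": joint speeds; "effort": joint torques, N m; "eef_pos": TCP position; "eef_rot": TCP orientation; "wrist_force": force on the tool from outside, world axes, zero at the start; "moment": the same for the moment, N m; "finger_gap": finger opening in mm; "finger_force": force on a finger pad.
Only numpy, scipy, OpenCV 4.12 (cv2) and the standard library are available. Lean on these libraries where they do the work, as an engineer would, in place of code of your own. Each camera call takes 0.05 s, during which the arm holds its last target. There are 200 camera calls.

## Working session

There is one attempt and no reset: what is moved stays moved. The work goes in short steps, Python scripts to look and compute and a tool call to move; the robot and the scene stay as the last step left them, time stands still between calls to the robot, and variables do not carry over. Pictures are saved under pics/ and viewed, at most 10 in all, crops included, and the job is handed in when it is done.

Besides the shell and the picture viewer there is one more tool, called by a JSON object that holds its "op" and its "data", one argument or row to a line. send_rows: Moves the arm, as the interface text tells. Its arguments: {"type":"object","properties":{"series":{"type":"array"},"squeeze":{"type":"number"}},"required":["series"]}

```bash
mkdir -p pics; cat > h.py <<'E'
import numpy as np, cv2
from cell import *
def world(p,c): 
    return (np.linalg.inv(np.array(c["camera_from_world"]))@np.r_[np.array(p,float),1])[:3]
def spots(names,cams=("scene","top"),save=None):
    for cn in cams:
        c=camera(cn)
        if save: cv2.imwrite(f"pics/{save}_{cn}.png",c["color"])
        for n in names:
            print(cn,n,[(world(d["point"],c).round(1).tolist(),round(d["confidence"],2)) for d in spot_point(n,c)[:3]])
E
python3 - <<'E'
from h import *
print(read_state(), grip_depth)
spots("carton_center clamp_board clamp_nest clamp_jaw_face clamp_pad_face clamp_squeeze clamp_trigger_front mug stapler sticky_notes tape_measure padlock".split(),save="a")
a=[cv2.imread(f"pics/a_{n}.png") for n in("scene","top")]
cv2.imwrite("pics/a.png",cv2.resize(np.vstack(a),None,fx=.71,fy=.71))
E
```

```text
{'clock': 0.0, 'joints': array([-1.37261704e+00,  3.00427575e-01,  1.52159852e+00, -1.69427476e-05,
        1.32072417e+00, -6.65732994e-02]), 'qd': array([-6.86897213e-04,  7.44947385e-05, -2.22190047e-04, -4.67217741e-04,
        1.02646149e-04, -2.37339000e-04]), 'effort': array([ 3.87135791e-03, -5.31803513e+01, -3.52733946e+01,  7.10428390e-02,
        2.43738864e-02, -9.42697943e-05]), 'eef_pos': array([ 143.89494688, -530.67278478,  302.10277356]), 'eef_rot': array([-3.14043652e+00, -6.06340148e-05,  2.64756756e-01]), 'wrist_force': array([-0.183227  , -0.4326865 ,  0.31582769]), 'moment': array([-0.00333579, -0.02796566,  0.00578706]), 'finger_force': 0.0, 'finger_gap': 94.33040360185295} 78.39999999999999
scene carton_center []
scene clamp_board [([548.2, 34.2, -4.9], 0.86), ([701.1, -361.6, -0.6], 0.58)]
scene clamp_nest [([551.2, -54.4, 11.3], 0.86)]
scene clamp_jaw_face [([560.0, -94.3, 39.0], 0.61)]
scene clamp_pad_face [([549.5, -1.6, 40.8], 0.65)]
scene clamp_squeeze [([538.3, 102.0, 135.4], 0.56)]
scene clamp_trigger_front [([545.4, 63.0, 134.2], 0.69), ([549.2, 0.5, 
[... 260 characters left out ...]
nter [([514.6, -242.8, 30.5], 0.78), ([424.1, -164.0, 30.9], 0.64), ([542.1, 60.4, 134.8], 0.25)]
top clamp_board [([545.9, 35.3, 0.2], 0.82)]
top clamp_nest [([555.2, -53.4, 11.9], 0.66)]
top clamp_jaw_face [([562.3, -91.3, 43.9], 0.61)]
top clamp_pad_face [([546.6, -6.4, 47.3], 0.44), ([701.4, -364.6, 0.9], 0.15)]
top clamp_squeeze [([536.0, 96.5, 134.4], 0.97)]
top clamp_trigger_front [([582.1, -450.5, 2.3], 0.58), ([543.8, 59.5, 139.9], 0.51)]
top mug [([700.0, -365.1, -1.8], 0.68)]
top stapler [([717.0, 52.4, -0.3], 0.82), ([547.0, -5.7, 46.8], 0.28)]
top sticky_notes [([711.7, -87.0, 2.3], 0.7)]
top tape_measure [([381.0, -444.7, -3.6], 0.76)]
top padlock [([580.9, -450.5, 2.0], 0.59)]
```

View pics/a.png

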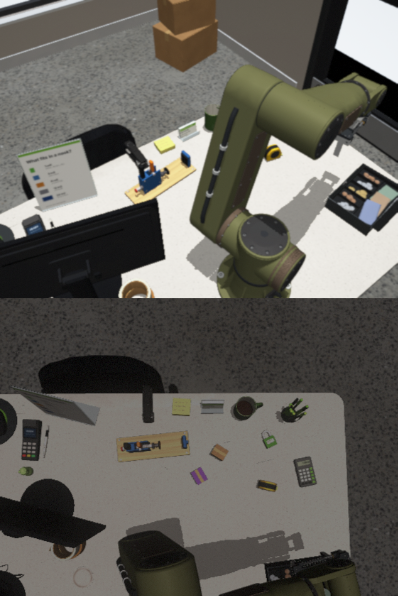

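View pics/a_top.png

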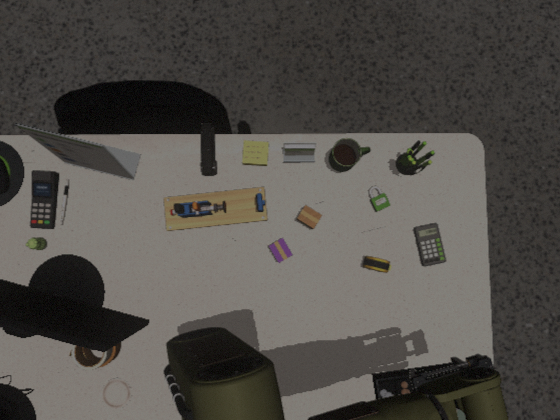

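```bash
python3 - <<'E'
from h import *
c=camera("top"); im=c["color"]
def back(uv,z):
    T=np.array(c["camera_from_world"]); R=T[:3,:3];o=-R.T@T[:3,3]
    d=R.T@np.array([(uv[0]-c["cx"])/c["fx"],(uv[1]-c["cy"])/c["fy"],1]); return o+d*(z-o[2])/d[2]
print("cam",back((280,210),0), c["fx"], -np.array(c["camera_from_world"])[:3,:3].T@np.array(c["camera_from_world"])[:3,3])
for n,z in(("carton_center",60),("clamp_board",12),("clamp_board",12)):
    for r in regions_of(n,c)[:2]:
        m=r["mask"].astype(np.uint8); cs=max(cv2.findContours(m,0,1)[0],key=cv2.contourArea)
        P=np.array([back(p,z)[:2] for p in cs[:,0]],np.float32)
        print(n,r["confidence"],m.sum(),cv2.minAreaRect(P))
k=im[195:240,285:335]; k=cv2.resize(k,None,fx=10,fy=10,interpolation=cv2.INTER_CUBIC)
k=np.clip(k*1.6,0,255).astype(np.uint8)
cv2.imwrite("pics/b.png",k)
E
```

```text
cam [ 541.66931064 -162.93668158    0.        ] 456.2997298449777 [ 437.11273219 -146.37606885 1350.97490999]
carton_center 0.64 315 ((425.492919921875, -160.37342834472656), (53.943817138671875, 46.64046859741211), 26.407140731811523)
carton_center 0.62 368 ((518.7646484375, -242.2535858154297), (60.218387603759766, 50.625160217285156), 57.1634635925293)
clamp_board 0.62 3445 ((547.333251953125, 30.18280029296875), (102.90231323242188, 299.4573669433594), 5.815389633178711)
clamp_board 0.62 104 ((553.0394897460938, 33.20481491088867), (67.86331176757812, 17.75668716430664), 89.86307525634766)
clamp_board 0.62 3445 ((547.333251953125, 30.18280029296875), (102.90231323242188, 299.4573669433594), 5.815389633178711)
clamp_board 0.62 104 ((553.0394897460938, 33.20481491088867), (67.86331176757812, 17.75668716430664), 89.86307525634766)
```

View pics/b.png

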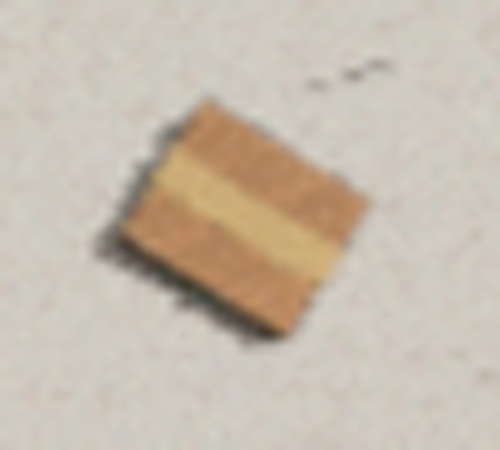

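{"op": "send_rows", "data": {
  "series": [
    [[34, 26, -7], 3.8, -1],
    [[34, 26, -7], 3.8, -1],
    [[34, 26, -7], 3.8, -1],
    [[34, 26, -7], 3.8, -1],
    [[34, 26, -7], 3.8, -1],
    [[34, 26, -7], 3.8, -1],
    [[34, 26, -7], 3.8, -1],
    [[34, 26, -7], 3.8, -1],
    [[34, 26, -7], 3.8, -1],
    [[34, 26, -7], 3.8, -1],
    [[33, 28, -7], 3.8, -1],
    [[0, 0, 0], 0, -1]
  ],
  "squeeze": 15
}}

```text
clock: 2.7
eef_pos: [519.4, -239.6, 224.5]
eef_rot: [-3.14, -0.0, 1.001]
wrist_force: [-0.2, -0.5, -0.6]
finger_gap: 93.8
finger_force: 0.0
```

{"op": "send_rows", "data": {
  "series": [
    [[-2, -3, -30], 0, -1],
    [[0, 0, -30], 0, -1],
    [[0, 0, -30], 0, -1],
    [[0, 0, -21], 0, -1],
    [[0, 0, 0], 0, -1],
    [[0, 0, 0], 0, 0.3],
    [[0, 0, 0], 0, 0.3],
    [[0, 0, 0], 0, 0.3],
    [[0, 0, 0], 0, 0.3],
    [[0, 0, 0], 0, 0.3]
  ],
  "squeeze": 15
}}

```text
clock: 3.7
eef_pos: [515.1, -245.9, 115.1]
eef_rot: [3.141, -0.0, 0.994]
wrist_force: [-0.5, -0.1, 0.7]
finger_gap: 57.5
finger_force: 0.0
```

{"op": "send_rows", "data": {
  "series": [
    [[0, 0, 0], 0, 0.3],
    [[0, 0, 0], 0, 0.3],
    [[0, 0, 0], 0, 0.3],
    [[0, 0, 0], 0, 0.3],
    [[0, 0, 0], 0, 0.3]
  ]
}}

```text
clock: 4.2
eef_pos: [515.1, -245.9, 114.9]
eef_rot: [3.141, -0.0, 0.994]
wrist_force: [0.0, -0.6, 4.6]
finger_gap: 45.9
finger_force: 15.0
```

{"op": "send_rows", "data": {
  "series": [
    [[0, 0, 33], 0, 0.3],
    [[0, 0, 33], 0, 0.3],
    [[0, 0, 34], 0, 0.3],
    [[5, 24, 0], 4.9, 0.3],
    [[5, 24, 0], 4.9, 0.3],
    [[5, 24, 0], 4.9, 0.3],
    [[5, 24, 0], 4.9, 0.3],
    [[5, 24, 0], 4.9, 0.3],
    [[5, 24, 0], 4.9, 0.3],
    [[5, 24, 0], 4.9, 0.3],
    [[5, 24, 0], 4.9, 0.3],
    [[0, 0, 0], 0, 0.3]
  ]
}}

```text
clock: 5.4
eef_pos: [555.0, -51.6, 214.2]
eef_rot: [-3.141, -0.001, 1.683]
wrist_force: [-1.5, 0.5, -0.8]
finger_gap: 45.7
finger_force: 15.0
```

```bash
python3 - <<'E'
from h import *
print(read_state()["eef_pos"],read_state()["eef_rot"])
spots("carton_center clamp_nest clamp_jaw_face clamp_squeeze".split(),save="c")
a=[cv2.imread("pics/c_scene.png")[170:320,150:350],cv2.imread("pics/c_top.png")[150:300,130:330]]
cv2.imwrite("pics/c.png",cv2.resize(np.vstack(a),None,fx=2,fy=2,interpolation=2))
E
```

```text
[555.02869918 -51.58008494 214.22153258] [-3.14074614e+00 -5.84726034e-04  1.68341078e+00]
scene carton_center [([424.5, -163.4, 28.5], 0.57)]
scene clamp_nest []
scene clamp_jaw_face [([383.0, -442.1, -2.4], 0.35)]
scene clamp_squeeze [([540.5, 98.9, 135.9], 0.92)]
top carton_center [([423.4, -162.1, 30.8], 0.62)]
top clamp_nest [([557.5, -56.7, 15.0], 0.79), ([380.7, -444.9, -2.8], 0.64)]
top clamp_jaw_face [([562.4, -93.6, 44.3], 0.56)]
top clamp_squeeze [([537.8, 97.4, 135.8], 0.76)]
```

View pics/c.png

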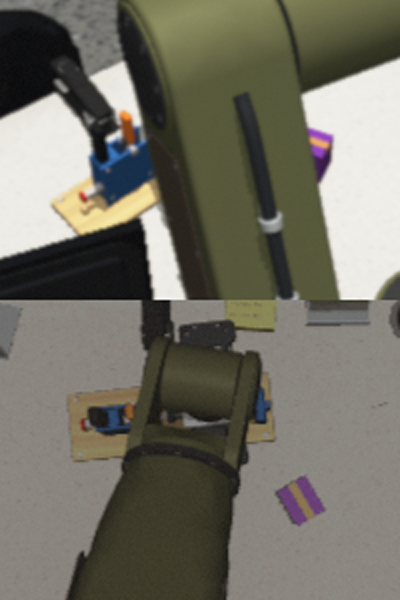

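{"op": "send_rows", "data": {
  "series": [
    [[0, -5, 0], 0, 0.3],
    [[0, 0, -25], 0, 0.3],
    [[0, 0, -25], 0, 0.3],
    [[0, 0, -20], 0, 0.3],
    [[0, 0, -12], 0, 0.3],
    [[0, 0, 0], 0, 0.3],
    [[0, 0, 0], 0, 0.3]
  ]
}}

```text
clock: 6.6
eef_pos: [555.3, -59.0, 133.4]
eef_rot: [3.141, 0.0, 1.678]
wrist_force: [0.6, -0.3, -1.0]
finger_gap: 46.1
finger_force: 15.0
```

{"op": "send_rows", "data": {
  "series": [
    [[0, 2, -3], 0, 0.3],
    [[0, 0, -2], 0, 0.3],
    [[0, 0, -1], 0, 0.3],
    [[0, 0, 0], 0, 0.3],
    [[0, 0, 0], 0, 0.3]
  ]
}}

```text
clock: 7.1
eef_pos: [555.0, -56.8, 126.8]
eef_rot: [3.141, 0.0, 1.679]
wrist_force: [-1.4, 0.9, 0.8]
finger_gap: 46.0
finger_force: 15.0
```

{"op": "send_rows", "data": {
  "series": [
    [[0, 0, 0], 0, -1],
    [[0, 0, 0], 0, -1],
    [[0, 0, 0], 0, -1],
    [[0, 0, 0], 0, -1],
    [[0, 0, 0], 0, -1],
    [[0, 0, 25], 0, -1],
    [[0, 0, 40], 0, -1],
    [[0, 0, 40], 0, -1],
    [[0, 0, 40], 0, -1],
    [[-40, -20, 20], 0, -1],
    [[-40, -30, 0], 0, -1],
    [[0, 0, 0], 0, -1]
  ]
}}

```text
clock: 8.3
eef_pos: [472.1, -108.7, 292.4]
eef_rot: [3.141, 0.001, 1.676]
wrist_force: [-0.2, 0.1, -0.3]
finger_gap: 94.1
finger_force: 0.0
```

```bash
python3 - <<'E'
from h import *
s=read_state();print(s["eef_pos"],s["finger_gap"])
spots("carton_center clamp_pad_face clamp_jaw_face clamp_squeeze clamp_trigger_front".split(),save="d")
a=[cv2.imread("pics/d_scene.png")[170:320,150:350],cv2.imread("pics/d_top.png")[150:300,130:330]]
cv2.imwrite("pics/d.png",cv2.resize(np.vstack(a),None,fx=2,fy=2,interpolation=2))
E
```

```text
[ 472.07913545 -108.67856075  292.39952478] 94.14136440484317
scene carton_center [([554.5, -52.4, 43.8], 0.53), ([550.1, -54.3, 11.0], 0.41), ([712.7, -88.2, -0.8], 0.28)]
scene clamp_pad_face [([546.8, -2.9, 45.6], 0.56)]
scene clamp_jaw_face []
scene clamp_squeeze [([540.2, 98.0, 135.5], 0.62)]
scene clamp_trigger_front [([544.2, 63.3, 135.0], 0.64)]
top carton_center [([424.6, -165.1, 27.3], 0.67)]
top clamp_pad_face [([543.8, 32.2, 0.8], 0.66), ([714.3, -85.1, 2.8], 0.61), ([546.6, -4.5, 44.5], 0.46)]
top clamp_jaw_face []
top clamp_squeeze [([534.0, 98.2, 137.5], 0.6)]
top clamp_trigger_front [([544.8, 57.2, 136.6], 0.64)]
```

View pics/d.png

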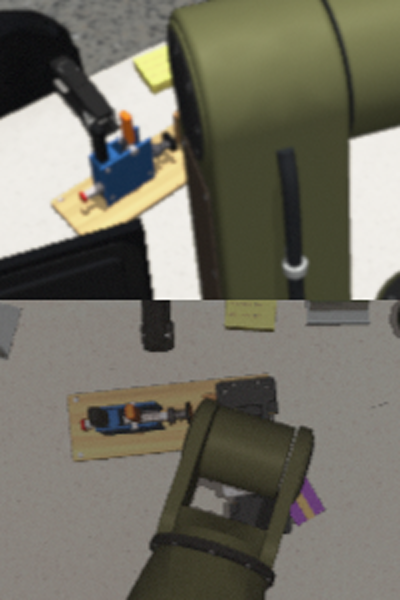

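{"op": "send_rows", "data": {
  "series": [
    [[6, 19, 0], -8.2, -1],
    [[6, 19, 0], -8.2, -1],
    [[6, 19, 0], -8.2, -1],
    [[6, 19, 0], -8.2, -1],
    [[6, 19, 0], -8.2, -1],
    [[6, 19, 0], -8.2, -1],
    [[6, 19, 0], -8.2, -1],
    [[6, 19, 0], -8.2, -1],
    [[6, 19, 0], -8.2, -1],
    [[6, 19, 0], -8.2, -1],
    [[6, 17, 0], -8.0, -1],
    [[0, 0, 0], 0, -1]
  ]
}}

```text
clock: 10.1
eef_pos: [541.2, 101.7, 291.4]
eef_rot: [-3.141, 0.0, 0.106]
wrist_force: [-0.4, -0.4, -0.1]
finger_gap: 93.7
finger_force: 0.0
```

```bash
python3 - <<'E'
from h import *
s=read_state();print(s["eef_pos"],s["eef_rot"],s["joints"])
spots("carton_center clamp_pad_face clamp_jaw_face clamp_squeeze clamp_trigger_front".split(),save="e")
a=[cv2.imread("pics/e_scene.png")[170:320,150:350],cv2.imread("pics/e_top.png")[150:300,130:330]]
cv2.imwrite("pics/e.png",cv2.resize(np.vstack(a),None,fx=2,fy=2,interpolation=2))
E
```

```text
[541.21513483 101.65152935 291.35957594] [-3.14141157e+00  2.31927188e-04  1.06487248e-01] [1.19087396e-01 3.10715072e-01 1.53368082e+00 1.91089997e-04
 1.29742639e+00 1.58334488e+00]
scene carton_center []
scene clamp_pad_face []
scene clamp_jaw_face []
scene clamp_squeeze [([537.5, 98.5, 136.6], 0.75)]
scene clamp_trigger_front []
top carton_center [([422.3, -163.9, 30.7], 0.59), ([550.5, -49.0, 41.8], 0.56), ([544.6, 36.7, 2.6], 0.4)]
top clamp_pad_face [([700.8, -368.1, -1.2], 0.57), ([546.4, -7.2, 47.0], 0.39)]
top clamp_jaw_face [([562.3, -92.8, 40.4], 0.62)]
top clamp_squeeze [([538.3, 96.2, 136.5], 0.87), ([580.8, -450.9, 0.6], 0.23), ([700.6, -364.1, -1.3], 0.18)]
top clamp_trigger_front []
```

View pics/e.png

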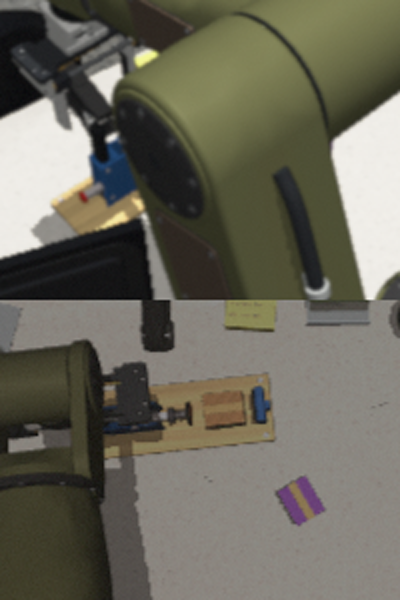

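{"op": "send_rows", "data": {
  "series": [
    [[-3, -4, 0], 0, -1],
    [[0, 0, -20], 0, -1],
    [[0, 0, -25], 0, -1],
    [[0, 0, -20], 0, -1],
    [[0, 0, -12], 0, -1],
    [[0, 0, 0], 0, -1],
    [[0, 0, 0], 0, -1]
  ],
  "squeeze": 30
}}

```text
clock: 11.4
eef_pos: [538.2, 96.1, 215.4]
eef_rot: [-3.142, -0.001, 0.108]
wrist_force: [0.5, 0.0, 0.0]
finger_gap: 94.2
finger_force: 0.0
```

{"op": "send_rows", "data": {
  "series": [
    [[0, 1.5, -2], 0, -0.6],
    [[0, 0, 0], 0, -0.6],
    [[0, 0, 0], 0, -0.6],
    [[0, 0, 0], 0, -0.6],
    [[0, 0, 0], 0, 0.1],
    [[0, 0, 0], 0, 0.1],
    [[0, 0, 0], 0, 0.1],
    [[0, 0, 0], 0, 0.1],
    [[0, 0, 0], 0, 0.1],
    [[0, 0, 0], 0, 0.1],
    [[0, 0, 0], 0, 0.1]
  ]
}}

```text
clock: 12.5
eef_pos: [539.0, 92.7, 214.5]
eef_rot: [3.131, -0.002, 0.106]
wrist_force: [-0.9, -43.2, 13.6]
finger_gap: 51.9
finger_force: 31.1
```

```bash
cat >> h.py <<'E'
def look(n):
    s=read_state();print(s["eef_pos"].round(1),round(s["finger_gap"],1),round(s["finger_force"],1),s["wrist_force"].round(1),s["clock"])
    spots("carton_center clamp_pad_face clamp_jaw_face".split(),cams=("top",),save=n)
    im=cv2.imread(f"pics/{n}_top.png")[190:220,190:280]
    cv2.imwrite(f"pics/{n}.png",cv2.resize(im,None,fx=8,fy=8,interpolation=2))
E
python3 -c "
from h import *
look('f')"
```

```text
[539.   92.7 214.5] 51.9 31.1 [ -0.9 -43.2  13.6] 12.5
top carton_center [([554.0, -49.7, 42.2], 0.6), ([421.6, -165.6, 30.5], 0.59), ([580.8, -454.0, 2.4], 0.45)]
top clamp_pad_face [([549.3, -8.0, 43.3], 0.63), ([557.1, -54.1, 12.0], 0.18)]
top clamp_jaw_face [([562.7, -93.3, 40.7], 0.5)]
```

View pics/f.png

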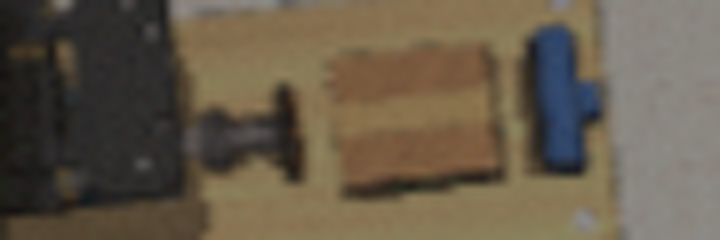

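{"op": "send_rows", "data": {
  "series": [
    [[0, 0, 0], 0, -0.8],
    [[0, 0, 0], 0, -0.8],
    [[0, 0, 0], 0, -0.8],
    [[0, -6, 0], 0, -0.8],
    [[0, 0, 0], 0, -0.8],
    [[0, 0, 0], 0, -0.8],
    [[0, 0, 0], 0, -0.8],
    [[0, 0, 0], 0, -0.8]
  ]
}}

```text
clock: 13.5
eef_pos: [537.9, 91.8, 212.6]
eef_rot: [-3.142, 0.0, 0.108]
wrist_force: [-0.6, 0.6, 0.1]
finger_gap: 84.3
finger_force: 0.0
```

```bash
python3 -c "
from h import *
look('g')"
```

```text
[537.9  91.8 212.6] 84.3 0.0 [-0.6  0.6  0.1] 13.5
top carton_center [([551.7, -49.5, 42.2], 0.86), ([425.2, -162.5, 30.6], 0.63)]
top clamp_pad_face [([543.6, -7.9, 48.8], 0.45), ([717.6, 50.5, 0.2], 0.33)]
top clamp_jaw_face [([561.8, -91.3, 42.0], 0.62)]
```

{"op": "send_rows", "data": {
  "series": [
    [[0, 0, 0], 0, 0.1],
    [[0, 0, 0], 0, 0.1],
    [[0, 0, 0], 0, 0.1],
    [[0, 0, 0], 0, 0.1],
    [[0, 0, 0], 0, 0.1],
    [[0, 0, 0], 0, 0.1],
    [[0, 0, 0], 0, 0.1],
    [[0, 0, 0], 0, 0.1]
  ]
}}

```text
clock: 14.5
eef_pos: [538.2, 91.4, 214.0]
eef_rot: [3.14, -0.001, 0.108]
wrist_force: [-5.0, -0.8, 12.6]
finger_gap: 52.3
finger_force: 34.4
```

```bash
python3 -c "
from h import *
look('k')
a=[cv2.imread(f'pics/{n}.png') for n in 'gk']
cv2.imwrite('pics/gk.png',np.vstack(a))
"
```

```text
[538.2  91.4 214. ] 52.3 34.4 [-5.  -0.8 12.6] 14.5
top carton_center [([550.0, -49.2, 44.1], 0.86), ([426.2, -164.9, 28.2], 0.52)]
top clamp_pad_face [([548.3, -19.0, 45.7], 0.63), ([545.1, 29.8, 1.4], 0.27), ([582.6, -451.9, 0.9], 0.23)]
top clamp_jaw_face [([562.4, -92.8, 40.3], 0.6)]
```

View pics/gk.png

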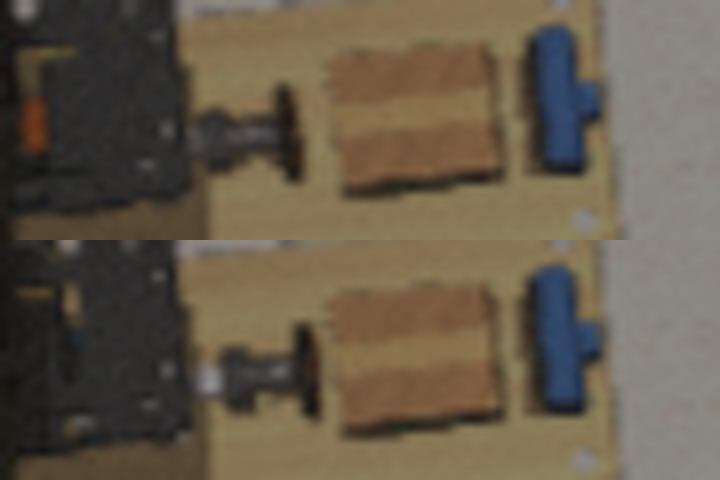

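{"op": "send_rows", "data": {
  "series": [
    [[0, 0, 0], 0, -0.8],
    [[0, 0, 0], 0, -0.8],
    [[0, 0, 0], 0, -0.8],
    [[0, 0, 0], 0, -0.8],
    [[0, 0, 0], 0, -0.8],
    [[0, 0, 0], 0, -0.8],
    [[0, 0, 0], 0, -0.8],
    [[0, 0, 0], 0, -0.8],
    [[0, 0, 0], 0, -0.8],
    [[0, 0, 0], 0, 0.1]
  ]
}}

```text
clock: 15.7
eef_pos: [537.9, 91.7, 212.7]
eef_rot: [-3.142, -0.0, 0.108]
wrist_force: [0.2, -0.2, -0.1]
finger_gap: 79.5
finger_force: 0.0
```

{"op": "send_rows", "data": {
  "series": [
    [[0, 0, 0], 0, 0.1],
    [[0, 0, 0], 0, 0.1],
    [[0, 0, 0], 0, 0.1],
    [[0, 0, 0], 0, 0.1],
    [[0, 0, 0], 0, 0.1],
    [[0, 0, 0], 0, 0.1],
    [[0, 0, 0], 0, 0.1]
  ]
}}

```text
clock: 16.4
eef_pos: [538.1, 91.4, 214.0]
eef_rot: [3.14, -0.001, 0.108]
wrist_force: [-4.6, -0.5, 13.7]
finger_gap: 52.5
finger_force: 34.4
```

```bash
python3 -c "
from h import *
look('l')"
```

```text
[538.1  91.4 214. ] 52.5 34.4 [-4.6 -0.5 13.7] 16.4
top carton_center [([425.8, -163.6, 28.7], 0.65), ([552.7, -50.9, 42.4], 0.54)]
top clamp_pad_face [([550.2, -22.5, 44.5], 0.4)]
top clamp_jaw_face []
```

{"op": "send_rows", "data": {
  "series": [
    [[0, 0, 0], 0, -0.8],
    [[0, 0, 0], 0, -0.8],
    [[0, 0, 0], 0, -0.8],
    [[0, 0, 0], 0, -0.8],
    [[0, 0, 0], 0, -0.8],
    [[0, 0, 0], 0, -0.8],
    [[0, 0, 0], 0, -0.8],
    [[0, 0, 0], 0, -0.8],
    [[0, 0, 0], 0, -0.8],
    [[0, 0, 0], 0, 0.1]
  ]
}}

```text
clock: 17.6
eef_pos: [537.9, 91.7, 212.6]
eef_rot: [-3.142, -0.0, 0.108]
wrist_force: [-0.8, -0.0, -0.3]
finger_gap: 79.8
finger_force: 0.0
```

{"op": "send_rows", "data": {
  "series": [
    [[0, 0, 0], 0, 0.1],
    [[0, 0, 0], 0, 0.1],
    [[0, 0, 0], 0, 0.1],
    [[0, 0, 0], 0, 0.1],
    [[0, 0, 0], 0, 0.1],
    [[0, 0, 0], 0, 0.1],
    [[0, 0, 0], 0, 0.1]
  ]
}}

```text
clock: 18.3
eef_pos: [538.1, 91.4, 214.0]
eef_rot: [3.14, -0.001, 0.108]
wrist_force: [-5.5, -1.1, 13.8]
finger_gap: 52.7
finger_force: 34.5
```

```bash
python3 -c "
from h import *
look('m')
a=[cv2.imread(f'pics/{n}.png') for n in 'lm']
cv2.imwrite('pics/lm.png',np.vstack(a))
"
```

```text
[538.1  91.4 214. ] 52.7 34.5 [-5.5 -1.1 13.8] 18.3
top carton_center [([553.5, -57.3, 46.0], 0.86), ([423.0, -164.5, 31.0], 0.58)]
top clamp_pad_face [([547.1, -29.6, 44.8], 0.45)]
top clamp_jaw_face []
```

View pics/lm.png

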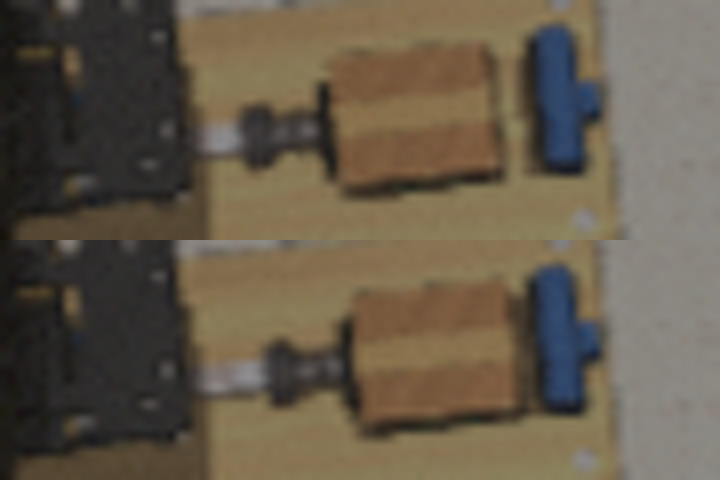

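{"op": "send_rows", "data": {
  "series": [
    [[0, 0, 0], 0, -0.8],
    [[0, 0, 0], 0, -0.8],
    [[0, 0, 0], 0, -0.8],
    [[0, 0, 0], 0, -0.8],
    [[0, 0, 0], 0, -0.8],
    [[0, 0, 0], 0, -0.8],
    [[0, 0, 0], 0, -0.8],
    [[0, 0, 0], 0, -0.8],
    [[0, 0, 0], 0, -0.8],
    [[0, 0, 0], 0, 0.1]
  ]
}}

```text
clock: 19.5
eef_pos: [537.9, 91.7, 212.6]
eef_rot: [-3.142, -0.0, 0.108]
wrist_force: [0.3, -0.1, -0.0]
finger_gap: 79.6
finger_force: 0.0
```

{"op": "send_rows", "data": {
  "series": [
    [[0, 0, 0], 0, 0.1],
    [[0, 0, 0], 0, 0.1],
    [[0, 0, 0], 0, 0.1],
    [[0, 0, 0], 0, 0.1],
    [[0, 0, 0], 0, 0.1],
    [[0, 0, 0], 0, 0.1],
    [[0, 0, 0], 0, 0.1]
  ]
}}

```text
clock: 20.2
eef_pos: [538.2, 91.0, 213.8]
eef_rot: [3.139, -0.001, 0.108]
wrist_force: [-4.6, -4.1, 11.0]
finger_gap: 53.4
finger_force: 33.8
```

```bash
python3 -c "
from h import *
look('n')
a=[cv2.imread(f'pics/{n}.png') for n in 'mn']
cv2.imwrite('pics/mn.png',np.vstack(a))
"
```

```text
[538.2  91.  213.8] 53.4 33.8 [-4.6 -4.1 11. ] 20.2
top carton_center [([421.9, -165.0, 27.4], 0.75)]
top clamp_pad_face [([546.8, -37.0, 44.7], 0.36)]
top clamp_jaw_face [([563.0, -92.3, 39.4], 0.52)]
```

View pics/mn.png

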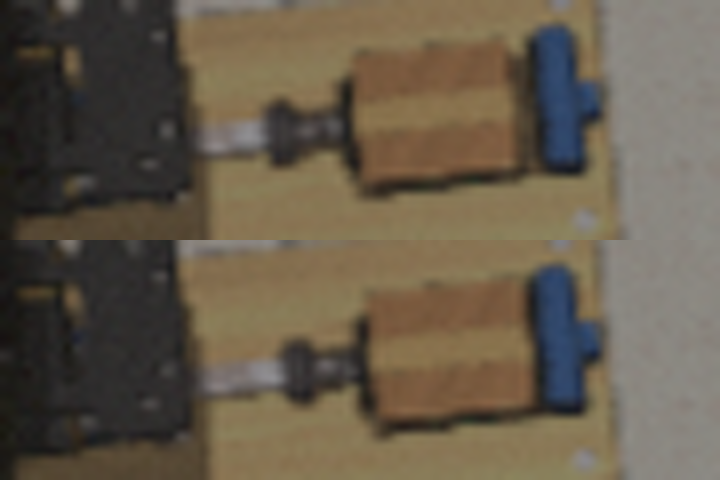

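```bash
python3 - <<'E'
import cv2,numpy as np
I={n:cv2.imread(f"pics/{n}_top.png").astype(np.float32) for n in "fklmn"}
def shift(a,b,x0,x1,y0=194,y1=215):
    best=[]
    for s in np.arange(-1,5,.05):
        M=np.float32([[1,0,s],[0,1,-s*.06]]); A=cv2.warpAffine(I[a],M,(560,420))
        r=int(round(s)); best.append((np.abs(A[y0:y1,x0+r:x1+r]-I[b][y0:y1,x0+r:x1+r]).mean(),round(s,2)))
    return min(best)
print("rod+collar kl",shift("k","l",217,225),"lm",shift("l","m",220,228,200,212),"mn",shift("m","n",222,230,200,212))
print("disc kl",shift("k","l",227,230),"lm",shift("l","m",229,233,199,214),"mn",shift("m","n",231,235,199,214))
print("carton lm",shift("l","m",232,250),"mn",shift("m","n",235,253))
E
```

```text
rod+collar kl (np.float32(3.844556), np.float64(2.55)) lm (np.float32(4.4653454), np.float64(3.1)) mn (np.float32(4.530436), np.float64(2.15))
disc kl (np.float32(7.9446306), np.float64(2.45)) lm (np.float32(6.658984), np.float64(2.75)) mn (np.float32(5.3149524), np.float64(1.9))
carton lm (np.float32(3.5335786), np.float64(2.5)) mn (np.float32(2.8252451), np.float64(1.5))
```

{"op": "send_rows", "data": {
  "series": [
    [[0, 0, 0], 0, 0.1],
    [[0, 0, 0], 0, 0.1],
    [[0, 0, 0], 0, 0.1],
    [[0, 0, 0], 0, 0.1],
    [[0, 0, 0], 0, 0.1]
  ],
  "squeeze": 36
}}

```text
clock: 20.9
eef_pos: [538.2, 91.3, 213.9]
eef_rot: [3.14, -0.002, 0.108]
wrist_force: [-3.8, -2.9, 10.7]
finger_gap: 52.5
finger_force: 37.0
```

```bash
python3 -c "
from h import *
look('p')
sign_off(); s=read_state(); print(s['clock'],s['finger_gap'])"
```

```text
[538.2  91.3 213.9] 52.5 37.0 [-3.8 -2.9 10.7] 20.9
top carton_center [([424.3, -161.3, 29.2], 0.86), ([554.0, -64.0, 45.0], 0.63)]
top clamp_pad_face [([549.0, -39.0, 45.9], 0.39)]
top clamp_jaw_face [([560.2, -95.1, 41.6], 0.71), ([383.4, -446.6, 0.9], 0.64)]
the job is handed in; nothing more can be done
the job is handed in; nothing more can be done
```

The job is handed in after five trigger strokes: the carton stands against the fixed jaw with the trigger held squeezed and pad pressure of roughly 5–7 N, estimated from the images (no direct reading, no verdict shown).

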